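Snug the screw clamp on the glued drawer runner

TASK

The dresser's wooden drawer runner has just been glued and lies in one of the two small screw clamps; the other clamp is empty. Turn the handle of the clamp that holds the wood clockwise (seen from above) until its pad meets the wood, then snug it by about 25 degrees more, firm but not hard enough to crush the joint, and let go. Keep the runner where it lies and leave the empty clamp's handle as it is.

Things in the scene. Friction and masses are not known exactly. Their poses are not given: they have to be found in the camera images.
- clamp_bar: Handle of the clamp with the wood: black bar 70 mm long (x), 12 wide (y), 22 tall on an upright screw; origin at its centre, on the screw axis, 140 to 143 mm up. Clockwise from above (yaw falling) lowers bar and pad 6 mm per rad; touch comes after 0.3 to 0.9 rad. Steady friction 0.19 N m; stays where left. The grey C-frame is fixed to the dresser; its arm under the bar is 92 mm high.
- clamp_pad: Round rubber foot of that screw, 24 mm across, does not turn; origin at the centre of its underside. Once on the wood, its inner spring gives 1 mm per 6 N: each further rad of handle adds 36 N, and 0.2 N m to turn it. Snug is 5 to 25 N, or 0.14 to 0.69 rad past touch; ideal is 0.42 rad (15 N), when the bar lies in line with the frame's upper arm, seen from above.
- runner: The glued pale wood: a strip 120 x 36 x 14 mm with a second one, 100 x 30 x 14 mm, on top; 90 g. It lies loose, lengthwise along its x, on the clamp's 20 mm high anvil below the pad. Origin at the centre of its underside; its top is 28 mm above that.
- spare_bar_end (a point): The end of the handle bar of the other, identical but empty clamp, 35 mm from that clamp's axis at the bar's mid-height.
Mind the look-alikes: they are no part of the job. What is shaped like the part that bears clamp_bar but orange or purple is not meant. There is more than one size of the runner; the job needs the larger.

How it is judged (in metres and radians):
At the end, for the whole second after the job is handed in: The pad presses on the runner with 5 to 25 N and stays so with the handle let go; the runner lies within 15 mm of where it started and the end of the empty clamp's bar within 12 mm of where it started (contact force between clamp_pad and runner between 5 and 25 N and distance of runner from where it was at the start of the episode below 0.015 m and distance of spare_bar_end from where it was at the start of the episode below 0.012 m); the robot touches nothing.
It fails at once if the clamp is overtightened: the pad presses on the runner with more than 28 N (contact force between clamp_pad and runner above 28 N).
It fails at once if the empty clamp's handle is turned: its bar end moves more than 12 mm (distance of spare_bar_end from where it was at the start of the episode above 0.012 m).
It also fails if it takes over 35 s, if anything falls off the work surface, if the arm or the gripper's body presses on something with over 40 N, if the wrist force passes 120 N, or if a joint passes its speed limit or range.

ROBOT

A 6-joint arm with a two-finger parallel gripper is mounted at the origin on the work surface. World frame = base frame: x ahead of the robot, y to its left, z up, the work surface at z = 0. Lengths are in m, angles in degrees, forces in N, time in s.
With the tool pointing down it reaches from about 0.4 to 0.825 m from the base axis. Payload 7 kg.
Tool frame: the origin (TCP) lies on the centre line of the jaws, within the pads' length; the fingertips stand 17 mm ahead of it and the grasp point (between the pads) lies 2 mm behind it; y points along the fingers, z is the direction in which the jaws open and shut, and the axes are right-handed (so a half turn about y gives the same grasp; the last joint's range is limited). The gripper opens to 88 mm and grips with 3 to 60 N. Pads are 19 mm wide; open, the fingers measure 130 mm over their backs; the gripper's body (78 mm by 193 mm) begins 47 mm behind the grasp point.
Start: joints at [80.105, 20.546, 0.682, 0, -70.136, -16.507], TCP at [0.3, 0.605, 0.244] pointing down, gripper open.
Joint ranges: [-176.03, 176.03], [-82.01, 121.73], [-58.28, 71.71], [-173.87, 95.51], [-174.79, -0.11], [-173.66, 173.66]. Speed limits (degrees/s): [136.94, 136.94, 172.46, 180, 180, 180].

INTERFACE

Orientations are given as [roll, pitch, yaw] about the fixed x, y, z axes, in that order (R = Rz(yaw) Ry(pitch) Rx(roll)).
In Python, from plant import r, capture, camera_info gives the robot as it stands. The module is installed in compiled form; this text tells all that it offers.
- The arm moves only by the tool apply_moves, never from a script. Its argument "deltas" is a list of rows, each an object of numbers: "tx", "ty", "tz": the shift along the tool's x, y, z in m; "turn": the turn about the tool's y in rad; "gripper": the finger opening in m, from 0 to 0.0876. A call has 1 to 5 rows; each row is the pose to reach, as a shift and turn from the pose commanded when the call began, along the tool's axes at that moment; what a row does not reach only later rows make up. A row lasts 1/10 s, in which the tool goes at most 50 mm and 8.59 degrees, less where a joint would pass 70% of its speed; a pose out of reach is approached as far as the arm can. A call with a gripper value outside its range is refused whole. The fingers move at their own pace and stop on an object; "newtons" is the grip in N (left out, the last holds). Time passes only in rows, so rows that repeat a pose let the fingers close. It gives the time, the measured TCP pose, the force and the opening at its end, in the units of the state.
- r.get_state(): the state, without advancing time (a new reading comes with each control period).
- capture(name): name is "scene" or "side" or "wrist"; returns (picture, depth): 400x640x3 uint8, red, green, blue; 400x640 float32, m along the optical axis (not along the pixel's ray), 0 where there is no reading.
- camera_info(name): a dict with "K" (3x3 intrinsics, pixels), "eye" and "orientation" of the camera in the world; the wrist camera has in their place "tool_from_camera" (4x4, takes a point from camera to tool coordinates, whose origin is the TCP and whose axes are the tool frame's). Camera axes: x right, y up, looking along -z (the intrinsics and any distortion apply to the point x, -y, -z); pixel columns grow to the right and rows downward; lengths in m; the calibration is good to about 2 mm. A picture is of the moment at which its call begins: read the wrist's pose just before it. camera_info takes no time and is no camera call.
- r.close_job(): hands the job in, once; it reports no verdict.
The state is a dict: "time_s": time; "joints": joint angles; "qd": joint speeds; "joint_torque": joint torques, N m; "tcp_pos": TCP position; "eef_rot": TCP orientation; "contact_force": force on the tool from outside, world axes, zero at the start; "moment": the same for the moment, N m; "gripper_width": finger opening in m.
Only numpy, scipy, OpenCV 4.12 (cv2) and the standard library are available. Lean on these libraries where they do the work, as an engineer would, in place of code of your own. Each camera call takes 0.05 s, during which the arm holds its last target.

## Working session

There is one attempt and no reset: what is moved stays moved. The work goes in short steps, Python scripts to look and compute and a tool call to move; the robot and the scene stay as the last step left them, time stands still between calls to the robot, and variables do not carry over. Pictures are saved under pics/ and viewed, and the job is handed in when it is done.

Besides the shell and the picture viewer there is one more tool, called after "Emit:" as name(argument=value, ...) on one line, values as JSON. apply_moves: Moves the arm, as the interface text tells. Its arguments: {"type":"object","properties":{"deltas":{"type":"array","items":{"type":"object","properties":{"tx":{"type":"number"},"ty":{"type":"number"},"tz":{"type":"number"},"turn":{"type":"number"},"gripper":{"type":"number"}}}},"newtons":{"type":"number"}},"required":["deltas"]}

```bash
mkdir -p pics; python3 - <<'E'
from plant import r,capture,camera_info
import cv2,numpy as np
s=r.get_state();print(s)
for n in("scene","side","wrist"):
    p,d=capture(n);cv2.imwrite(f"pics/{n}0.png",p[:,:,::-1]);np.save(f"pics/{n}0.npy",d);print(n,camera_info(n))
E
```

```text
{'time_s': 0.0, 'joints': array([ 8.01057201e+01,  2.05895645e+01,  6.34796654e-01, -2.10748144e-02,
       -7.01353858e+01, -1.65068764e+01]), 'qd': array([-0.03739689, -0.0814482 , -0.06494811,  0.07805448, -0.05796152,
       -0.01255084]), 'joint_torque': array([ 1.85792938e-03, -5.82717919e+01,  2.93053794e+01,  6.99704424e+00,
        6.73410657e-03, -1.72020459e-04]), 'tcp_pos': array([0.29995398, 0.60418478, 0.24264854]), 'eef_rot': array([-8.99079323e+01,  6.62264647e-03,  1.53591672e+02]), 'contact_force': array([ 0.26909702, -0.39840838, -0.41293753]), 'moment': array([ 0.00220848, -0.00671646,  0.05575715]), 'gripper_width': 0.08782051283523605}
scene {'K': array([[488.70714979,   0.        , 321.53207198],
       [  0.        , 488.70714979, 194.9337622 ],
       [  0.        ,   0.        ,   1.        ]]), 'eye': array([1.04980521, 0.37694827, 0.89137284]), 'orientation': array([ 38.96898304,   1.01421328, 120.63936414])}
side {'K': array([[520.70065418,   0.        , 318.78121109],
       [  0.        , 520.70065418, 195.95831969],
       [  0.        ,   0.        ,   1.        ]]), 'eye': array([ 0.40238232, -0.85051557,  0.80186325]), 'orientation': array([51.63425393,  0.2244927 , -7.72085064])}
wrist {'K': array([[350.74255423,   0.        , 320.11023772],
       [  0.        , 350.74255423, 205.18358611],
       [  0.        ,   0.        ,   1.        ]]), 'tool_from_camera': array([[ 4.04378701e-04, -9.58551546e-01, -2.84918884e-01,
        -7.62976299e-02],
       [-1.55634939e-03,  2.84917959e-01, -9.58550643e-01,
        -1.40931537e-01],
       [ 9.99998707e-01,  8.31050795e-04, -1.37662636e-03,
         2.11286862e-04],
       [ 0.00000000e+00,  0.00000000e+00,  0.00000000e+00,
         1.00000000e+00]])}
```

View pics/scene0.png

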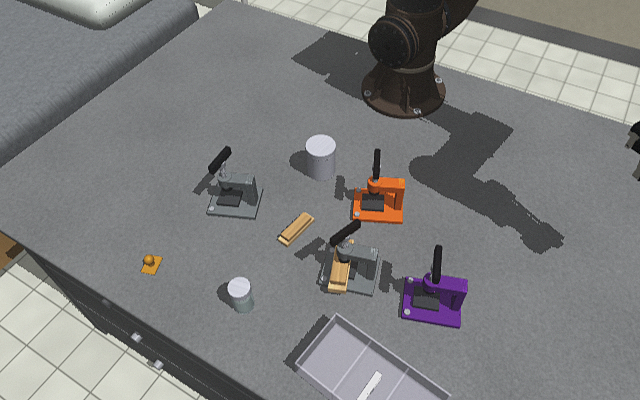

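View pics/side0.png

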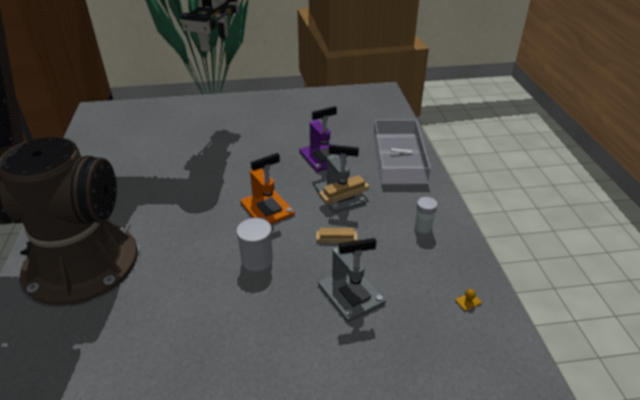

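View pics/wrist0.png

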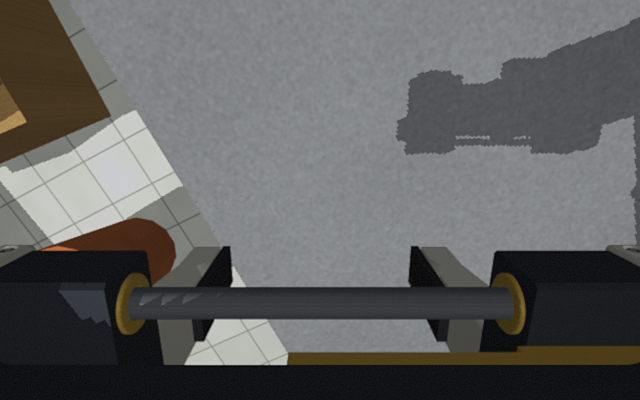

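Candidates: the grey clamp at scene (350,265) has wood in it. The grey clamp at (235,190) is empty, and the orange (378,195) and purple (435,295) ones are decoys. The loose wood at (296,229) looks smaller than the piece in the clamp. The grey clamp with wood fits the description; I'll confirm it enlarged.

```bash
cat > h.py <<'E'
from plant import r,capture,camera_info
import cv2,numpy as np
from scipy.spatial.transform import Rotation as R
def T(n,s=None):
    c=camera_info(n)
    M=np.eye(4)
    if n!="wrist":
        M[:3,:3]=R.from_euler('xyz',c['orientation'],degrees=True).as_matrix();M[:3,3]=c['eye'];return c['K'],M
    M[:3,:3]=R.from_euler('xyz',s['eef_rot'],degrees=True).as_matrix();M[:3,3]=s['tcp_pos']
    return c['K'],M@c['tool_from_camera']
def cloud(n,d,s=None):
    K,M=T(n,s);v,u=np.mgrid[:d.shape[0],:d.shape[1]]
    x=(u-K[0,2])/K[0,0]*d;y=(v-K[1,2])/K[1,1]*d
    P=np.stack([x,-y,-d,np.ones_like(d)],-1)@M.T
    return P[...,:3]
def proj(n,p,s=None):
    K,M=T(n,s);q=np.linalg.inv(M)@np.append(p,1);return K[0,0]*q[0]/-q[2]+K[0,2],K[1,1]*-q[1]/-q[2]+K[1,2]
E
python3 - <<'E'
from h import *
p=cv2.imread("pics/scene0.png");c=p[200:310,290:400];a=cv2.resize(c,None,fx=5,fy=5,interpolation=cv2.INTER_CUBIC)
cv2.imwrite("pics/c1.png",a)
q=cv2.imread("pics/side0.png")[130:220,290:400];cv2.imwrite("pics/c2.png",cv2.resize(q,None,fx=6,fy=6,interpolation=cv2.INTER_CUBIC))
d=np.load("pics/scene0.npy");P=cloud("scene",d);I=p.astype(int)
for nm,(u0,u1,v0,v1) in dict(t=(325,365,215,250),e=(205,235,143,178)).items():
    m=np.zeros(d.shape,bool);m[v0:v1,u0:u1]=1
    m&=(I.max(2)<60)&(P[...,2]>.115)&(P[...,2]<.18)
    X=P[m];print(nm,m.sum(),X.min(0),X.max(0))
    top=X[X[:,2]>np.percentile(X[:,2],90)-.006]
    c,sz,an=cv2.minAreaRect(top[:,:2].astype(np.float32));print(top[:,2].mean(),c,sz,an)
# wood
hsv=cv2.cvtColor(p,cv2.COLOR_BGR2HSV)
for (u0,u1,v0,v1) in ((320,365,235,300),(270,320,205,250)):
    m=np.zeros(d.shape,bool);m[v0:v1,u0:u1]=1
    m&=(hsv[...,0]>8)&(hsv[...,0]<25)&(hsv[...,1]>70)
    X=P[m];print(m.sum(),np.percentile(X[:,2],[5,50,95]),cv2.minAreaRect(X[:,:2].astype(np.float32)))
for t in((360,250),(370,255),(375,262)):print(t,P[t[1],t[0]])
E
```

```text
t 325 [0.56008032 0.12517183 0.13371115] [0.62571081 0.15643339 0.1573347 ]
0.1532772229350771 (0.5920543670654297, 0.14067114889621735) (0.011574643664062023, 0.068799689412117) 69.70982360839844
e 270 [ 0.52710768 -0.18170007  0.13319239] [ 0.59706979 -0.16706374  0.15902732]
0.15460696596022666 (0.5626823902130127, -0.17482200264930725) (0.06794363260269165, 0.013028385117650032) 3.0585343837738037
650 [0.02829661 0.04800852 0.05240305] ((0.8008718490600586, 0.23338532447814941), (0.5730006098747253, 0.04452843219041824), 25.529001235961914)
561 [0.00411581 0.02119315 0.02538149] ((0.7952418923377991, 0.159866064786911), (0.6642274260520935, 0.0806891992688179), 33.530059814453125)
(360, 250) [0.58020108 0.16856232 0.09049969]
(370, 255) [0.58130859 0.19064582 0.09165566]
(375, 262) [0.58537157 0.20400196 0.08291579]
```

View pics/c1.png

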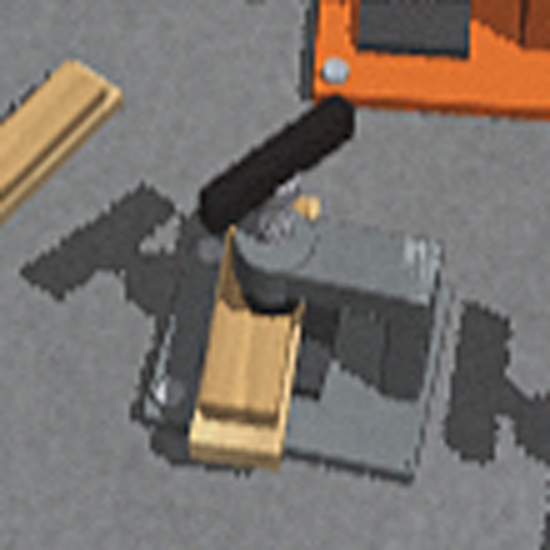

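View pics/c2.png

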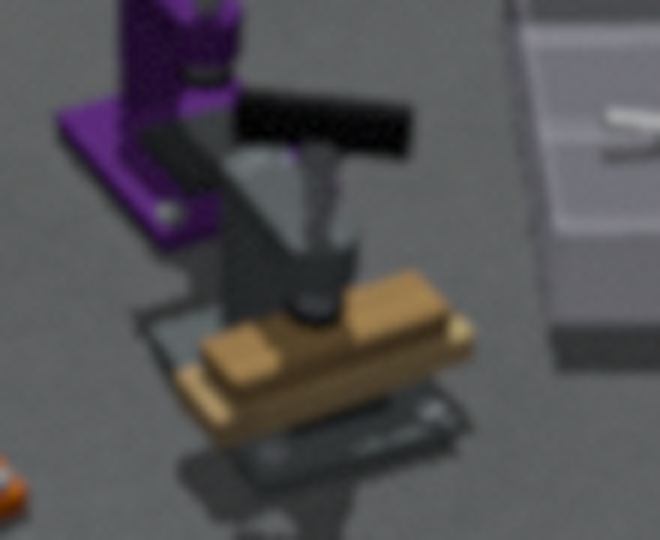

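Confirmed: the grey clamp at scene (350,265) holds a two-layer strip at the pad. Next I need the bar yaw, the arm direction and the neighbours.

```bash
python3 - <<'E'
from h import *
p=cv2.imread("pics/scene0.png");d=np.load("pics/scene0.npy");P=cloud("scene",d);I=p.astype(int)
def pca(X):
    c=X.mean(0);u,s,v=np.linalg.svd(X[:,:2]-c[:2],full_matrices=False);return c,np.degrees(np.arctan2(v[0,1],v[0,0]))%180
def box(u0,u1,v0,v1):
    m=np.zeros(d.shape,bool);m[v0:v1,u0:u1]=1;return m
for nm,b in dict(t=(325,365,215,250),purple=(425,450,240,285),orange=(368,385,145,180)).items():
    X=P[box(*b)&(I.max(2)<60)&(P[...,2]>.125)&(P[...,2]<.18)];t=X[X[:,2]>np.percentile(X[:,2],90)-.005]
    print(nm,len(t),pca(t),t.min(0),t.max(0))
m=box(330,385,235,280)&(abs(P[...,2]-.091)<.004);X=P[m];print("arm",len(X),pca(X),cv2.minAreaRect(X[:,:2].astype(np.float32)))
# base plate edges z~?
hsv=cv2.cvtColor(p,cv2.COLOR_BGR2HSV)
m=box(320,365,235,300)&(hsv[...,1]>70)&(P[...,2]>.02)&(P[...,2]<.07)&(P[...,0]<.75);X=P[m];print("wood",len(X),np.percentile(X[:,2],95),cv2.minAreaRect(X[:,:2].astype(np.float32)),X.max(0),X.min(0))
s=r.get_state();M=R.from_euler('xyz',s['eef_rot'],degrees=True).as_matrix();print(M.round(3))
# side view of bar
d2=np.load("pics/side0.npy");P2=cloud("side",d2);q=cv2.imread("pics/side0.png").astype(int)
m=np.zeros(d2.shape,bool);m[140:160,322:365]=1
X=P2[m&(q.max(2)<60)&(P2[...,2]>.12)&(P2[...,2]<.18)];t=X[X[:,2]>np.percentile(X[:,2],90)-.005];print("side",len(t),len(X),pca(X),X.min(0),X.max(0),cv2.minAreaRect(t[:,:2].astype(np.float32)))
print(s['tcp_pos'])
E
```

```text
t 194 (array([0.59312442, 0.14061593, 0.15347137]), np.float64(160.8021184220949)) [0.56045452 0.12517183 0.15000281] [0.62571081 0.15643339 0.1573347 ]
purple 236 (array([0.57423123, 0.31306903, 0.15737138]), np.float64(19.079737358460726)) [0.54090177 0.29784287 0.15408956] [0.60563548 0.32737079 0.16076532]
orange 141 (array([0.41326836, 0.11529525, 0.15773517]), np.float64(25.982963145702065)) [0.38224088 0.0963565  0.15444744] [0.44182037 0.13227799 0.16295502]
arm 471 (array([0.58461211, 0.16818675, 0.0918467 ]), np.float64(110.08887811961188)) ((0.5842807292938232, 0.16339610517024994), (0.030801931396126747, 0.07904060930013657), 16.924678802490234)
wood 640 0.052265141055968675 ((0.5950024127960205, 0.13522158563137054), (0.11991928517818451, 0.03601258620619774), 21.034748077392578) [0.65689753 0.17236097 0.05677579] [0.53285327 0.10470677 0.02044824]
[[-0.896 -0.    -0.445]
 [ 0.445 -0.001 -0.896]
 [-0.    -1.     0.001]]
side 100 280 (array([0.58917017, 0.13289079, 0.14336406]), np.float64(161.5442086195162)) [0.55551049 0.11801273 0.12393073] [0.62381485 0.14673321 0.15529032] ((0.5902618765830994, 0.1346367746591568), (0.012699632905423641, 0.06662842631340027), 76.33206176757812)
[0.30000544 0.60429282 0.2428367 ]
```

Emit:
apply_moves(deltas=[{"tx":-0.04,"tz":0.024},{"tx":-0.08,"tz":0.048},{"tx":-0.12,"tz":0.072},{"tx":-0.16,"tz":0.096},{"tx":-0.2,"tz":0.12,"gripper":0.06}])

```text
invalid input at $.deltas[0]: expected keys tx, ty, tz, turn, gripper
```

Emit:
apply_moves(deltas=[{"tx":-0.04,"tz":0.024},{"tx":-0.08,"tz":0.05},{"tx":-0.12,"tz":0.074},{"tx":-0.16,"tz":0.1},{"tx":-0.2,"tz":0.125}])

```text
invalid input at $.deltas[0]: expected keys tx, ty, tz, turn, gripper
```

Emit:
apply_moves(deltas=[{"tx":-0.04,"ty":0,"tz":0.024,"turn":0,"gripper":0.06},{"tx":-0.08,"ty":0,"tz":0.048,"turn":0,"gripper":0.06},{"tx":-0.12,"ty":0,"tz":0.072,"turn":0,"gripper":0.06},{"tx":-0.16,"ty":0,"tz":0.096,"turn":0,"gripper":0.06},{"tx":-0.2,"ty":0,"tz":0.12,"turn":0,"gripper":0.06}])

```text
time_s: 0.65
tcp_pos: [0.4265, 0.4064, 0.2435]
eef_rot: [-90.0, -0.0, 153.6]
contact_force: [1.6, 0.8, -0.7]
gripper_width: 0.0602
```

Emit:
apply_moves(deltas=[{"tx":-0.04,"ty":0,"tz":0.025,"turn":0,"gripper":0.06},{"tx":-0.08,"ty":0,"tz":0.05,"turn":0,"gripper":0.06},{"tx":-0.12,"ty":0,"tz":0.075,"turn":0,"gripper":0.06},{"tx":-0.16,"ty":0,"tz":0.1,"turn":0,"gripper":0.06},{"tx":-0.2,"ty":0,"tz":0.125,"turn":0,"gripper":0.06}])

```text
time_s: 1.15
tcp_pos: [0.5501, 0.2055, 0.2436]
eef_rot: [-90.0, -0.0, 153.6]
contact_force: [1.1, 0.5, -0.2]
gripper_width: 0.0602
```

Emit:
apply_moves(deltas=[{"tx":-0.034,"ty":0,"tz":0.02,"turn":-0.06,"gripper":0.06},{"tx":-0.067,"ty":0,"tz":0.041,"turn":-0.12,"gripper":0.06},{"tx":-0.067,"ty":0,"tz":0.041,"turn":-0.12,"gripper":0.06}])

```text
time_s: 1.45
tcp_pos: [0.5927, 0.137, 0.2429]
eef_rot: [-89.9, -0.0, 160.4]
contact_force: [-0.6, -0.1, -0.2]
gripper_width: 0.0598
```

```bash
python3 - <<'E'
from h import *
s=r.get_state();p,d=capture("wrist");cv2.imwrite("pics/w1.png",p[:,:,::-1]);np.savez("pics/w1.npz",d=d,p=s['tcp_pos'],e=s['eef_rot'])
print(s['tcp_pos'],s['eef_rot'],s['joints'],s['contact_force'],s['moment'])
E
```

```text
[0.5926938  0.13703985 0.24292657] [-8.99268143e+01 -2.36594334e-02  1.60357614e+02] [ 3.14144096e+01  1.43844427e+01 -8.14944491e+00  2.98650302e-02
 -6.75379079e+01  3.89317919e+01] [-0.6228326  -0.14634256 -0.16312688] [0.00753721 0.05145704 0.06177395]
```

View pics/w1.png

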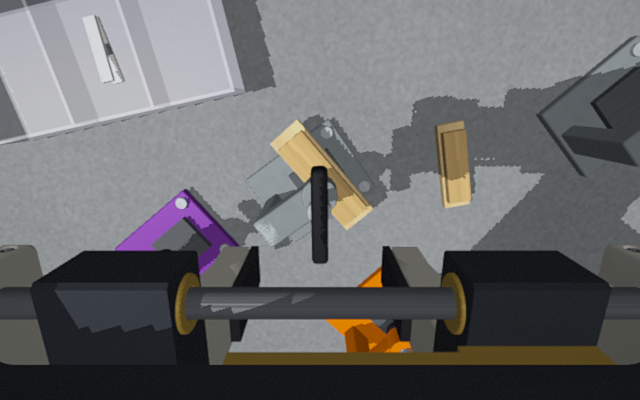

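The wrist view shows the target bar at cols 311–328, rows 167–262, between the fingers. The grey arm runs from it toward (270,230), and the runner lies across from (290,130) to (360,215).

```bash
python3 - <<'E'
from h import *
z=np.load("pics/w1.npz");d=z['d'];s=dict(tcp_pos=z['p'],eef_rot=z['e']);P=cloud("wrist",d,s)
I=cv2.imread("pics/w1.png").astype(int)
def box(u0,u1,v0,v1):
    m=np.zeros(d.shape,bool);m[v0:v1,u0:u1]=1;return m
m=box(300,340,155,275)&(P[...,2]>.12)&(P[...,2]<.17);X=P[m];t=X[X[:,2]>np.percentile(X[:,2],80)-.004]
print("bar",len(t),t[:,2].mean(),cv2.minAreaRect(t[:,:2].astype(np.float32)))
m=box(240,345,150,260)&(abs(P[...,2]-.092)<.004);X=P[m];print("arm",len(X),X[:,2].mean(),cv2.minAreaRect(X[:,:2].astype(np.float32)),X.mean(0))
mm=(m*255).astype(np.uint8);c=I.astype(np.uint8).copy();c[m]=(0,0,255);cv2.imwrite("pics/w1arm.png",cv2.resize(c[110:260,220:400],None,fx=4,fy=4,interpolation=cv2.INTER_NEAREST))
cv2.imwrite("pics/w1c.png",cv2.resize(I.astype(np.uint8)[110:260,220:400],None,fx=4,fy=4,interpolation=cv2.INTER_CUBIC))
E
```

```text
bar 1574 0.1515759434968652 ((0.5899261236190796, 0.13788558542728424), (0.011996308341622353, 0.06895516812801361), 71.18441009521484)
arm 1961 0.09010927272265269 ((0.5832784175872803, 0.16113831102848053), (0.0302288681268692, 0.07920825481414795), 16.50403594970703) [0.58183234 0.16807409 0.09010927]
```

View pics/w1arm.png

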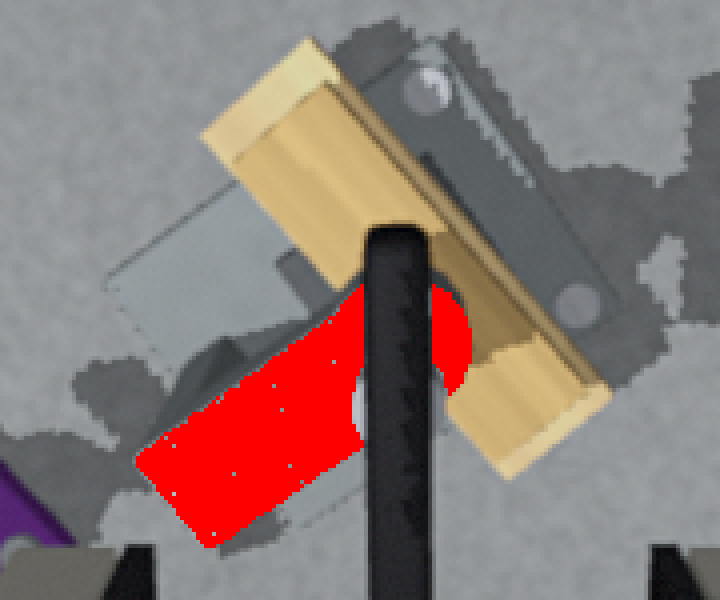

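View pics/w1c.png

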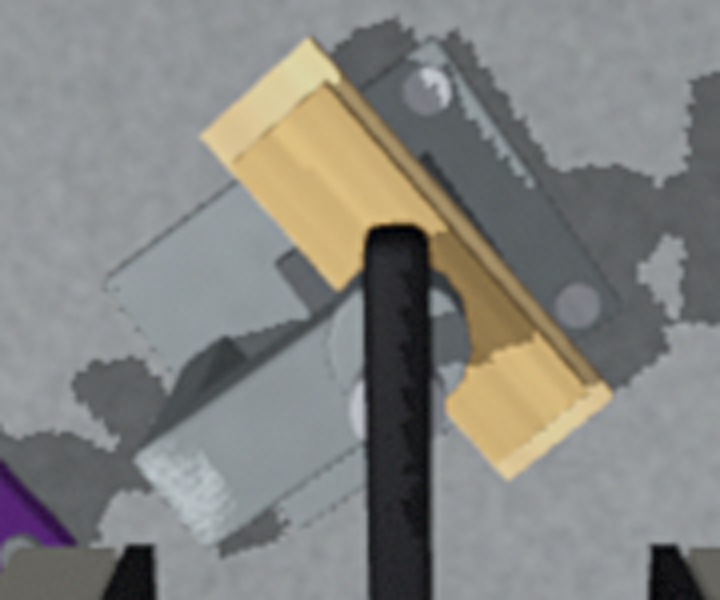

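Frame arm yaw is about 106.6° and bar yaw about 161°. That's about 54.5° (0.95 rad) clockwise to the ideal, with touch expected near 0.53 rad. Now descend.

Emit:
apply_moves(deltas=[{"tx":0.003,"ty":0.03,"tz":0,"turn":-0.014,"gripper":0.06},{"tx":0.003,"ty":0.06,"tz":0,"turn":-0.014,"gripper":0.06},{"tx":0.003,"ty":0.09,"tz":0,"turn":-0.014,"gripper":0.06},{"tx":0.003,"ty":0.103,"tz":0,"turn":-0.014,"gripper":0.04},{"tx":0.003,"ty":0.103,"tz":0,"turn":-0.014,"gripper":0.03}], newtons=10)

```text
time_s: 2.0
tcp_pos: [0.5872, 0.1419, 0.1388]
eef_rot: [-89.8, -0.1, 161.3]
contact_force: [0.3, 0.1, 0.1]
gripper_width: 0.0488
```

Emit:
apply_moves(deltas=[{"tx":0,"ty":0,"tz":0,"turn":0,"gripper":0.0},{"tx":0,"ty":0,"tz":0,"turn":0,"gripper":0.0},{"tx":0,"ty":0,"tz":0,"turn":0,"gripper":0.0},{"tx":0,"ty":0,"tz":0,"turn":0,"gripper":0.0},{"tx":0,"ty":0,"tz":0,"turn":0,"gripper":0.0}], newtons=10)

```text
time_s: 2.5
tcp_pos: [0.5879, 0.1396, 0.1414]
eef_rot: [-89.8, -0.0, 161.3]
contact_force: [-0.9, -6.8, 5.2]
gripper_width: 0.012
```

```bash
python3 - <<'E'
from h import *
s=r.get_state();print(s)
p,d=capture("wrist");cv2.imwrite("pics/w2.png",p[:,:,::-1])
E
```

```text
{'time_s': 2.5, 'joints': array([ 31.94155579,  18.80910906, -16.23755266,   0.15118942,
       -55.11602379,  39.25137512]), 'qd': array([-0.17585288, -0.16872913,  0.10838239,  0.01178578,  0.54842807,
        0.06061078]), 'joint_torque': array([  5.96045941, -48.76947999,  26.7665416 ,   3.2373286 ,
         2.1857813 ,   0.08771826]), 'tcp_pos': array([0.5879348 , 0.13960645, 0.14142979]), 'eef_rot': array([-8.97956312e+01, -7.14438251e-03,  1.61279562e+02]), 'contact_force': array([-0.93537918, -6.82569813,  5.21509466]), 'moment': array([-2.57668917,  0.22762339, -0.1009484 ]), 'gripper_width': 0.012019863001068212}
```

View pics/w2.png

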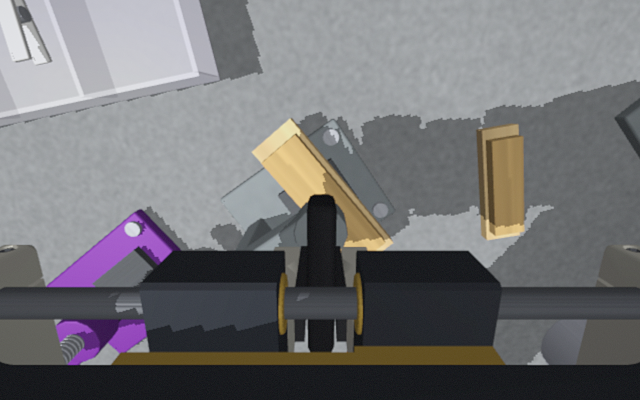

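Emit:
apply_moves(deltas=[{"tx":0,"ty":0,"tz":0,"turn":0,"gripper":0.0},{"tx":0,"ty":0,"tz":0,"turn":0,"gripper":0.0},{"tx":0,"ty":0,"tz":0,"turn":0,"gripper":0.0},{"tx":0,"ty":0,"tz":0,"turn":0,"gripper":0.0}], newtons=50)

```text
time_s: 2.95
tcp_pos: [0.588, 0.1396, 0.1415]
eef_rot: [-89.8, -0.0, 161.2]
contact_force: [-1.9, -7.9, 5.5]
gripper_width: 0.0119
```

Emit:
apply_moves(deltas=[{"tx":0,"ty":0.0003,"tz":0,"turn":0.05,"gripper":0.0},{"tx":0,"ty":0.0006,"tz":0,"turn":0.1,"gripper":0.0},{"tx":0,"ty":0.0009,"tz":0,"turn":0.15,"gripper":0.0},{"tx":0,"ty":0.0012,"tz":0,"turn":0.2,"gripper":0.0},{"tx":0,"ty":0.0012,"tz":0,"turn":0.2,"gripper":0.0}])

```text
time_s: 3.45
tcp_pos: [0.5882, 0.1401, 0.1403]
eef_rot: [-89.9, 0.0, 149.7]
contact_force: [-0.5, -5.7, 5.2]
gripper_width: 0.012
```

```bash
python3 - <<'E'
from h import *
s=r.get_state();print(s['tcp_pos'],s['eef_rot'],s['contact_force'],s['moment'],s['gripper_width'])
p,d=capture("wrist");cv2.imwrite("pics/w3.png",p[:,:,::-1])
E
```

```text
[0.58821174 0.14011888 0.14026354] [-8.98869715e+01  3.59260631e-02  1.49707660e+02] [-0.46410071 -5.72156749  5.17517498] [-2.35354473  0.4484978  -0.0570416 ] 0.011972350424635396
```

View pics/w3.png

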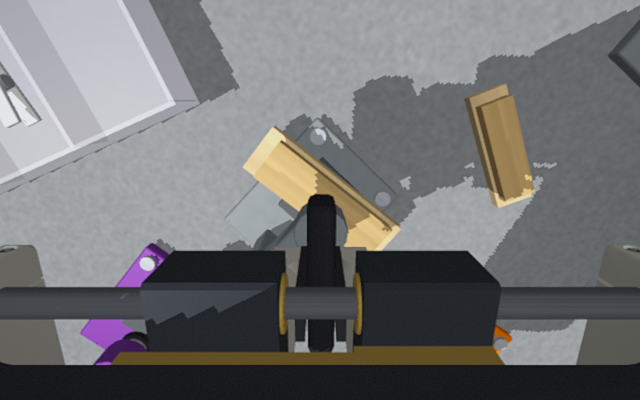

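The bar follows the tool. Continue clockwise.

Emit:
apply_moves(deltas=[{"tx":0,"ty":0.0003,"tz":0,"turn":0.05,"gripper":0.0},{"tx":0,"ty":0.0006,"tz":0,"turn":0.1,"gripper":0.0},{"tx":0,"ty":0.0009,"tz":0,"turn":0.15,"gripper":0.0},{"tx":0,"ty":0.0012,"tz":0,"turn":0.2,"gripper":0.0},{"tx":0,"ty":0.0012,"tz":0,"turn":0.2,"gripper":0.0}])

```text
time_s: 4.0
tcp_pos: [0.5885, 0.1406, 0.1391]
eef_rot: [-90.0, 0.1, 138.3]
contact_force: [0.8, -6.0, 3.8]
gripper_width: 0.0116
```

```bash
cat > st.py <<'E'
from h import *
s=r.get_state();print(s['tcp_pos'],s['eef_rot'],s['contact_force'],s['moment'],s['joint_torque'],s['gripper_width'])
E
python3 st.py
```

```text
[0.58853463 0.14056549 0.13909985] [-8.99537864e+01  6.22963067e-02  1.38264447e+02] [ 0.76023059 -6.01591719  3.8405618 ] [-1.89349541  0.24291355  0.02228619] [  3.07305984 -49.85974073  25.88828266   4.48426992   1.29436512
  -0.62823264] 0.011647266385774922
```

Emit:
apply_moves(deltas=[{"tx":0,"ty":0.0003,"tz":0,"turn":0.05,"gripper":0.0},{"tx":0,"ty":0.0006,"tz":0,"turn":0.1,"gripper":0.0},{"tx":0,"ty":0.0009,"tz":0,"turn":0.15,"gripper":0.0},{"tx":0,"ty":0.0012,"tz":0,"turn":0.2,"gripper":0.0},{"tx":0,"ty":0.0012,"tz":0,"turn":0.2,"gripper":0.0}])

```text
time_s: 4.5
tcp_pos: [0.5889, 0.141, 0.1379]
eef_rot: [-90.0, 0.1, 126.9]
contact_force: [-0.1, -4.3, 5.0]
gripper_width: 0.0116
```

```bash
python3 st.py
```

```text
[0.58891394 0.14097492 0.13788093] [-9.00203503e+01  6.98193918e-02  1.26872610e+02] [-0.13993191 -4.33612654  5.04031257] [-1.95200305e+00 -2.40350769e-01  1.78723323e-03] [  3.32221583 -49.54588652  24.9917239    4.06204239   0.92037711
  -0.70334908] 0.011594927712953397
```

Emit:
apply_moves(deltas=[{"tx":0,"ty":0.0003,"tz":0,"turn":0.05,"gripper":0.0},{"tx":0,"ty":0.0006,"tz":0,"turn":0.1,"gripper":0.0},{"tx":0,"ty":0.0009,"tz":0,"turn":0.15,"gripper":0.0},{"tx":0,"ty":0.0012,"tz":0,"turn":0.2,"gripper":0.0},{"tx":0,"ty":0.0012,"tz":0,"turn":0.2,"gripper":0.0}])

```text
time_s: 5.0
tcp_pos: [0.5894, 0.1413, 0.1368]
eef_rot: [-90.1, 0.1, 115.5]
contact_force: [2.5, -4.6, 5.1]
gripper_width: 0.012
```

```bash
python3 st.py; python3 - <<'E'
from h import *
for n,(a,b,c,e) in dict(wrist=(110,260,220,400),side=(130,220,290,400)).items():
    p,d=capture(n);cv2.imwrite(f"pics/{n}4.png",cv2.resize(p[a:b,c:e,::-1],None,fx=4,fy=4,interpolation=cv2.INTER_CUBIC))
E
```

```text
[0.58937175 0.14128787 0.13679415] [-9.00912679e+01  6.45872062e-02  1.15461725e+02] [ 2.4722435  -4.63345416  5.08242945] [-1.82764006 -0.72396119  0.05662898] [  3.2242658  -49.92696762  24.29422081   3.83944005   0.39926137
  -0.6861322 ] 0.01199842175088554
```

View pics/wrist4.png

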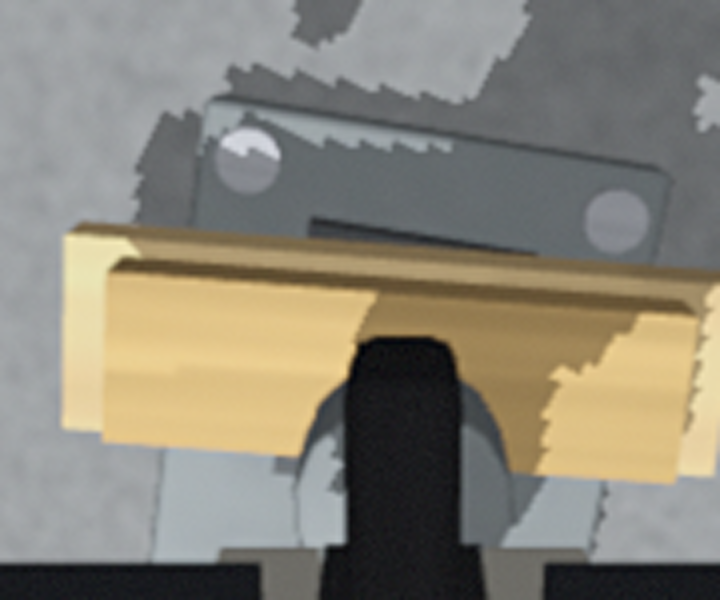

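View pics/side4.png

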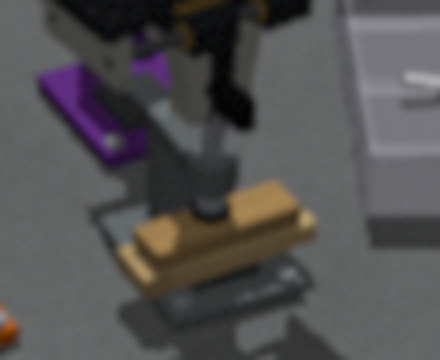

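The pad looks to be on the wood. The frame's plate edge is still tilted about 8–9° to the bar, which matches 115.5° − 106.6°. Final 0.155 rad, then let go.

Emit:
apply_moves(deltas=[{"tx":0,"ty":0.0003,"tz":0,"turn":0.05,"gripper":0.0},{"tx":0,"ty":0.0006,"tz":0,"turn":0.1,"gripper":0.0},{"tx":0,"ty":0.0009,"tz":0,"turn":0.155,"gripper":0.0},{"tx":0,"ty":0.0009,"tz":0,"turn":0.155,"gripper":0.0}])

```text
time_s: 5.5
tcp_pos: [0.5898, 0.1415, 0.1359]
eef_rot: [-90.1, 0.0, 106.6]
contact_force: [4.0, -5.1, 3.1]
gripper_width: 0.0118
```

```bash
python3 st.py
```

```text
[0.58978819 0.1414742  0.13593478] [-9.01461023e+01  4.65086642e-02  1.06580173e+02] [ 4.00548612 -5.12446151  3.11598696] [-1.76134646 -1.3135059   0.06863374] [  3.28981854 -50.52310467  23.80825818   3.65967505  -0.09421221
  -0.77604767] 0.011763526750939545
```

Emit:
apply_moves(deltas=[{"tx":0,"ty":0,"tz":0,"turn":0,"gripper":0.04},{"tx":0,"ty":0,"tz":0,"turn":0,"gripper":0.04},{"tx":0,"ty":0,"tz":0,"turn":0,"gripper":0.04},{"tx":0,"ty":0,"tz":0,"turn":0,"gripper":0.04}])

```text
time_s: 5.9
tcp_pos: [0.5882, 0.1419, 0.1347]
eef_rot: [-90.0, -0.0, 106.6]
contact_force: [0.3, 0.8, 0.4]
gripper_width: 0.0372
```

Emit:
apply_moves(deltas=[{"tx":0,"ty":-0.02,"tz":0,"turn":0,"gripper":0.04},{"tx":0,"ty":-0.05,"tz":0,"turn":0,"gripper":0.04},{"tx":0,"ty":-0.08,"tz":0,"turn":0,"gripper":0.04},{"tx":0,"ty":-0.11,"tz":0,"turn":0,"gripper":0.04},{"tx":0,"ty":-0.11,"tz":0,"turn":0,"gripper":0.04}])

```text
time_s: 6.4
tcp_pos: [0.5904, 0.1426, 0.2497]
eef_rot: [-90.4, -0.0, 106.6]
contact_force: [1.0, -0.2, 0.8]
gripper_width: 0.04
```

```bash
python3 - <<'E'
from h import *
s=r.get_state();print(s['time_s'],s['tcp_pos'],s['eef_rot'],s['contact_force'])
p,d=capture("wrist");P=cloud("wrist",d,s);cv2.imwrite("pics/w5.png",p[:,:,::-1])
def f(nm,n,P,p,u0,u1,v0,v1,z0,z1,sat=0,dk=999):
    h=cv2.cvtColor(p,cv2.COLOR_RGB2HSV);m=np.zeros(P.shape[:2],bool);m[v0:v1,u0:u1]=1
    m&=(P[...,2]>z0)&(P[...,2]<z1)&(h[...,1]>=sat)&(p.max(2)<dk);X=P[m];print(nm,n,m.sum(),cv2.minAreaRect(X[:,:2].astype(np.float32)))
f("bar","wrist",P,p,290,350,130,275,.141,.16,dk=70)
f("arm","wrist",P,p,200,440,100,275,.086,.096)
p,d=capture("scene");P=cloud("scene",d);cv2.imwrite("pics/scene5.png",p[:,:,::-1])
m=P[...,0]<.75
P[~m]=0
f("wood","scene",P,p,320,365,235,300,.02,.07,70)
f("spare","scene",P,p,205,235,143,178,.149,.17,dk=60)
E
```

```text
6.4 [0.59044109 0.14257193 0.24967316] [-9.04290117e+01 -4.03837968e-02  1.06614913e+02] [ 0.97898242 -0.21240692  0.78882353]
bar wrist 1380 ((0.5897126197814941, 0.13725878298282623), (0.011658684350550175, 0.06811646372079849), 16.384443283081055)
arm wrist 1179 ((0.5825514197349548, 0.16241666674613953), (0.030869323760271072, 0.07739555090665817), 16.520652770996094)
wood scene 644 ((0.5963033437728882, 0.1357845664024353), (0.11789227277040482, 0.03609326481819153), 20.795494079589844)
spare scene 157 ((0.5626010894775391, -0.1764933317899704), (0.06710337847471237, 0.013178596273064613), 4.140017032623291)
```

View pics/w5.png

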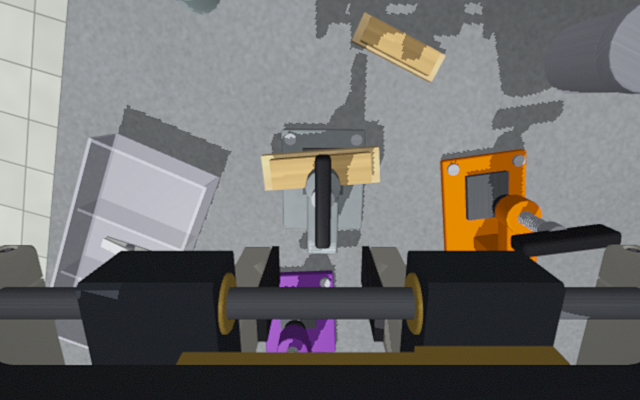

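View pics/scene5.png

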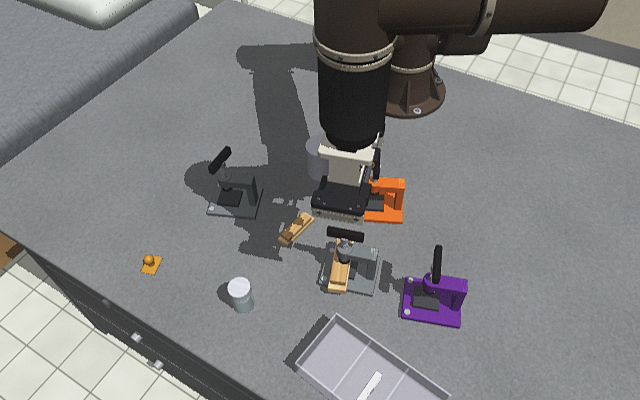

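The bar lies in line with the frame arm (106.4° against 106.5°), the runner has moved about 1 mm, and the spare bar is unchanged within measurement noise. The gripper is clear of everything, so I'm handing in.

```bash
python3 -c "
from plant import r
print(r.close_job())"
```

```text
the job is handed in; nothing more can be done
None
```

I tightened the grey clamp that holds the larger runner by about 54.6° (0.95 rad) clockwise, then let go, lifted clear and handed the job in at about 6.5 s.

- **Handle:** after release the bar lies at 106.4° and the frame's upper arm at 106.5°. That in-line position is the ideal snug point, about 15 N.
- **Runner and spare clamp:** the runner measured within about 1.5 mm of its start. The empty clamp's bar measured within about 2 mm and 1°, which is measurement noise since the robot never went near it.
- **Robot:** the gripper was about 11 cm above the working height and touching nothing; the wrist force read about 1 N.

I could not measure the pad force directly. The wrist moment showed no clear step when the pad met the wood, so the snugness rests on the bar's alignment and on the side picture showing the pad on the wood.

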